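Lay out the tinting place on the ink bench

TASK

Set up the bench for tinting: from the row of four pigment bottles near the front edge, stand the orange one in the middle of the orange lid behind the row and the blue one in the middle of the blue lid there, stand the green one on the bench in line with these two and midway between them, and lay the flat brush level across the mouth of the grey mixing cup, the middle of the brush over the middle of the cup. All bottles stay upright, and the black bottle and the cup stay where they stand.

Things in the scene. Friction and masses are not known exactly. Their poses are not given: they have to be found in the camera images.
- orange_bottle: in the front row of four (not those at the back of the bench): small upright round pigment bottle with an orange-brown body, white label round its middle and a narrower black screw cap; 36 mm across the body, 85 mm tall with the cap. Loose, 70 g. Origin: centre of its underside, z up. Grip the body 30 to 55 mm above the underside.
- blue_bottle: in the front row of four (not those at the back of the bench): small upright round pigment bottle with a bright blue body, white label round its middle and a narrower black screw cap; 38 mm across the body, 89 mm tall with the cap. Loose, 70 g. Origin: centre of its underside, z up. Grip the body 30 to 55 mm above the underside.
- green_bottle: in the front row of four (not those at the back of the bench): small upright round pigment bottle with a green body, white label round its middle and a narrower black screw cap; 42 mm across the body, 97 mm tall with the cap. Loose, 70 g. Origin: centre of its underside, z up. Grip the body 30 to 55 mm above the underside.
- black_bottle: in the front row of four (not those at the back of the bench): small upright round pigment bottle with a black (very dark) body, white label round its middle and a narrower black screw cap; 40 mm across the body, 93 mm tall with the cap. Loose, 70 g. Origin: centre of its underside, z up. Grip the body 30 to 55 mm above the underside. It is not needed and stays where it stands.
- brush: flat paint brush lying on the bench along its front edge, in front of the cup: flat red handle, ferrule and dark bristles at one end; 219 mm long (its x axis), at most 25 mm wide (y), 10 mm thick (z). Loose. Origin: middle of its length and width, on its underside, z up; +x points to the bristles; the centre of mass lies about 18 mm from the origin towards them. 40 g.
- orange_lid: orange round tub lid lying flat on the open bench as a drip coaster, 5 to 20 cm behind the row of bottles; 86 mm across, 10 mm thick, top flat at 10 mm. Does not move. Origin: centre of its underside, z up.
- blue_lid: blue round tub lid lying flat on the open bench as a drip coaster, 5 to 20 cm behind the row of bottles; 96 mm across, 10 mm thick, top flat at 10 mm. Does not move. Origin: centre of its underside, z up. The centres of the two lids are 250 mm apart.
- mixing_cup: grey plastic mixing cup, open at the top, standing upright on the bench just to the left of the bottles and lids, nearest the front of the cups and tubs; 87 mm across the rim, 86 mm tall. Loose, 0.3 kg. Origin: centre of its underside, z up; the rim lies 86 mm above it.
Not all that is in view belongs to the job. Leave any purple or red look-alike of the black_bottle alone.

How it is judged:
By the outcome, as a careful person would: the job done as asked, in the order asked, and still so for the second after the job is handed in, with the robot touching nothing.
It also fails if it takes over 99 s, if anything falls off the work surface, if the arm or the gripper's body presses on something with over 40 N, if the wrist force passes 120 N, or if a joint passes its speed limit or range.

ROBOT

A 7-joint arm with a two-finger parallel gripper is mounted at the origin on a cart in front of the work surface, level with it; the furniture and walls round the work are solid. World frame = base frame: x ahead of the robot, y to its left, z up, the work surface at z = 0. Lengths are in m, angles in rad, forces in N, time in s.
With the tool pointing down it reaches from about 0.35 to 0.9 m from the base axis. Payload 8.1 kg.
Tool frame: the origin (TCP) lies between the finger pads; the fingertips stand 22 mm ahead of it and the grasp point (between the pads) lies 3 mm ahead of it (arm.tip_reach is the distance from the TCP to the fingertips, in m); z points along the fingers, y is the line along which they close (so a half turn about z gives the same grasp; the last joint's range is limited). The gripper opens to 92 mm and grips with 3 to 60 N. Pads are 19 mm wide; open, the fingers measure 130 mm over their backs; the gripper's body (75 mm by 190 mm) begins 47 mm behind the grasp point.
Start: joints at [-1.352, 0.434, 0.025, 1.573, -0.012, 1.134, -0.075], TCP at [0.198, 0.593, 0.249] pointing down, gripper open.
Joint ranges: [-2.62, 2.62], [-0.44, 2.09], [-1.27, 1.32], [0.08, 2.57], [-1.32, 4.46], [0.12, 2], [-2.74, 2.74]. Speed limits (rad/s): [2.22, 2.22, 3.01, 3.01, 3.14, 3.14, 3.14].

INTERFACE

Orientations are given as a rotation vector (axis times angle).
In Python, from cell import telemetry, vision, job, arm gives the robot as it stands. The module is installed in compiled form; this text tells all that it offers.
- The arm moves only by the shell command python3 -m creep 'ROWS' [FORCE]. ROWS is text: rows parted by semicolons, each of 7 numbers parted by spaces: the finger opening in cm, from 0 to 9.18, then the shift along the tool's x, y, z in cm, then the turn, a rotation vector about the tool's x, y, z in degrees. A call has 1 to 5 rows; each row is the pose to reach, as a shift and turn from the pose commanded when the call began, along the tool's axes at that moment; what a row does not reach only later rows make up. A row lasts 1/8 s, in which the tool goes at most 62.5 mm and 10.7 degrees, less where a joint would pass 70% of its speed; a pose out of reach is approached as far as the arm can. A call with a gripper value outside its range is refused whole. The fingers move at their own pace and stop on an object; FORCE is the grip in N (left out, the last holds). Time passes only in rows, so rows that repeat a pose let the fingers close. It gives the time, the measured TCP pose, the force, the opening and the grip force at its end, in the units of the state.
- telemetry.observe(): the state, without advancing time (a new reading comes with each control period).
- vision.get_image(name): name is "side" or "top" or "wrist"; returns the picture (384x512x3 uint8, red, green, blue); there is no depth.
- vision.camera_info(name): a dict with "fov_y" (degrees; the focal length in pixels is half the picture's height over the tangent of half this angle, whatever the lens; pixels are square), "cx", "cy" (the principal point, pixels), "extrinsics" (4x4, takes a point from camera to world coordinates). Camera axes: x right, y down, z forward; pixel columns grow to the right and rows downward; lengths in m; the calibration is good to about 2 mm. A picture is of the moment at which its call begins: read the wrist's pose just before it. camera_info takes no time and is no camera call; for the wrist camera it gives the pose at the moment of the call.
- job.sign_off(): hands the job in; it is judged then, once.
The state is a dict: "clock": time; "joints": joint angles; "dq": joint speeds; "joint_efforts": joint torques, N m; "position": TCP position; "ee_rot": TCP orientation; "force": force on the tool from outside, world axes, zero at the start; "ft_torque": the same for the moment, N m; "width": opening from 0.0 (shut) to 1.0 (fully open); "gripper_force": force on a finger pad.
Only numpy, scipy, OpenCV 4.12 (cv2) and the standard library are available. Lean on these libraries where they do the work, as an engineer would, in place of code of your own. Each camera call takes 0.05 s, during which the arm holds its last target. There are 200 camera calls.

## Working session

There is one attempt and no reset: what is moved stays moved. The work goes in short steps, Python scripts to look and compute and a shell command to move; the robot and the scene stay as the last step left them, time stands still between calls to the robot, and variables do not carry over. Pictures are saved under pics/ and viewed, at most 14 in all, crops included, and the job is handed in when it is done.

```bash
mkdir -p pics; python3 - <<'E'
from cell import telemetry, vision, job, arm
import cv2
s=telemetry.observe(); print(s); print(arm.tip_reach)
for n in("side","top"):
    print(n,vision.camera_info(n))
    cv2.imwrite(f"pics/{n}0.png",vision.get_image(n)[:,:,::-1])
E
```

```text
{'clock': 0.0, 'joints': array([-1.35161002,  0.43522758,  0.02498522,  1.57409615, -0.01161046,
        1.13401167, -0.07512389]), 'dq': array([-0.00035676,  0.00065399,  0.00088874, -0.00044195,  0.00265187,
       -0.00064695,  0.00018747]), 'joint_efforts': array([-7.18332212e-04, -6.67857027e+01,  9.84517671e-01, -3.14460468e+01,
       -6.05532154e-02,  4.29262931e-02,  1.50303840e-04]), 'position': array([0.19756639, 0.59244387, 0.2479426 ]), 'ee_rot': array([-5.03433356e-01, -3.10087449e+00,  2.50266167e-03]), 'force': array([-0.49604474,  0.08771245, -0.70022687]), 'ft_torque': array([-0.00313394, -0.01720837,  0.0215142 ]), 'gripper_force': 0.0, 'width': 1.0003285151490142}
0.022
side {'fov_y': 53.26825169519143, 'cx': 257.73444541551214, 'cy': 191.07870801033562, 'extrinsics': array([[ 0.93874637, -0.22270031,  0.26298256,  0.3270649 ],
       [-0.34458755, -0.61510297,  0.7091599 , -0.51851163],
       [ 0.00383122, -0.7563418 , -0.65416543,  0.68960586],
       [ 0.        ,  0.        ,  0.        ,  1.        ]])}
top {'fov_y': 48.21488986885324, 'cx': 251.8573702582372, 'cy': 195.15908730238394, 'extrinsics': array([[-0.03479027, -0.97176251,  0.23338223,  0.34212225],
       [-0.9993905 ,  0.03449987, -0.00532767,  0.17847945],
       [-0.00287442, -0.23342533, -0.97237048,  1.00657931],
       [ 0.        ,  0.        ,  0.        ,  1.        ]])}
```

View pics/side0.png

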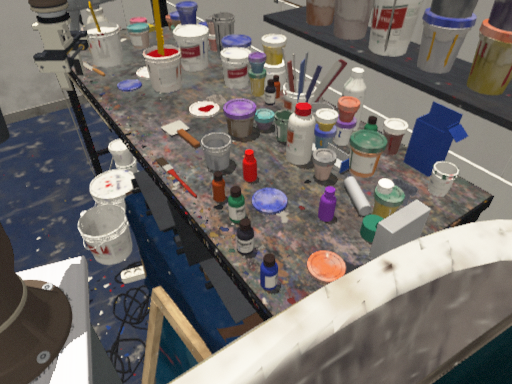

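View pics/top0.png

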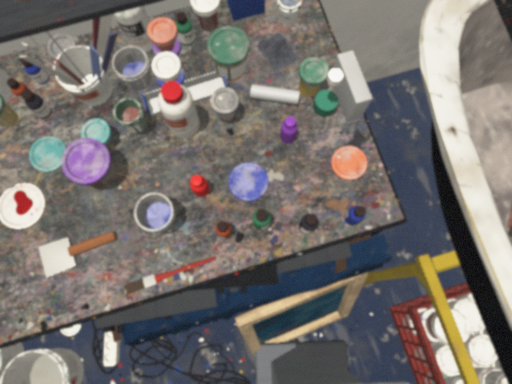

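The side and top pictures show the front row in this order, by top pixel: orange (224,230), green (262,217), black (309,221) and blue (355,215). The blue lid is at (248,181), the orange lid at (349,162), the cup at (154,212) and the brush runs from (130,287) to (213,260). The red and purple bottles are decoys.

```bash
cat > h.py <<'E'
import numpy as np, cv2
from scipy.spatial.transform import Rotation as R
from cell import telemetry, vision
def ray(info,uv):
    f=192/np.tan(np.radians(info["fov_y"])/2); E=np.array(info["extrinsics"])
    d=E[:3,:3]@np.array([(uv[0]-info["cx"])/f,(uv[1]-info["cy"])/f,1.]); return E[:3,3],d/np.linalg.norm(d)
def plane(info,uv,z):
    o,d=ray(info,uv); return o+d*(z-o[2])/d[2]
def proj(info,p):
    f=192/np.tan(np.radians(info["fov_y"])/2); E=np.array(info["extrinsics"]); c=E[:3,:3].T@(np.asarray(p,float)-E[:3,3])
    return np.array([info["cx"]+f*c[0]/c[2],info["cy"]+f*c[1]/c[2]])
def blob(img,box,lo,hi):
    "largest HSV blob inside box x0,y0,x1,y1 -> contour (full px)"
    x0,y0,x1,y1=box; hsv=cv2.cvtColor(img,cv2.COLOR_RGB2HSV)[y0:y1,x0:x1]
    m=cv2.inRange(hsv,np.array(lo),np.array(hi)); c,_=cv2.findContours(m,cv2.RETR_EXTERNAL,cv2.CHAIN_APPROX_NONE,offset=(x0,y0))
    return max(c,key=cv2.contourArea)
def crop(img,box,s,name):
    x0,y0,x1,y1=box; cv2.imwrite("pics/"+name,cv2.resize(img[y0:y1,x0:x1,::-1],None,fx=s,fy=s,interpolation=cv2.INTER_CUBIC))
def shift(p,yaw=None):
    "cm shift in tool axes from current pose to world TCP p (tool down)"
    s=telemetry.observe(); r=R.from_rotvec(s["ee_rot"]); return np.round(r.inv().apply(np.array(p)-s["position"])*100,2)
E
python3 - <<'E'
from h import *
T=vision.get_image("top");S=vision.get_image("side");ti=vision.camera_info("top");si=vision.camera_info("side")
np.savez("img0.npz",T=T,S=S)
for n,bt,bs,lo,hi in(("bluelid",(225,160,272,205),(248,185,292,216),(105,70,60),(130,255,255)),("orangelid",(325,140,372,184),(303,246,350,285),(0,90,90),(18,255,255))):
    for im,inf,b in((T,ti,bt),(S,si,bs)):
        e=cv2.fitEllipse(cv2.convexHull(blob(im,b,lo,hi))); print(n,e,plane(inf,e[0],.008))
a=np.vstack
crop(T,(110,170,380,300),2.95,"tcrop.png"); crop(S,(150,120,350,300),3,"scrop.png")
E
```

```text
bluelid ((252.1021728515625, 185.53172302246094), (25.571319580078125, 39.09429168701172), 43.749794006347656) [0.605585   0.17159056 0.008     ]
bluelid ((267.39862060546875, 202.91612243652344), (19.61276626586914, 36.32207489013672), 101.54644012451172) [0.60857302 0.16710695 0.008     ]
orangelid ((348.6350402832031, 162.36737060546875), (33.507144927978516, 36.55965805053711), 88.46233367919922) [ 0.65554617 -0.0655025   0.008     ]
orangelid ((325.606201171875, 266.0842590332031), (32.21726989746094, 39.637420654296875), 106.54088592529297) [ 0.65506528 -0.06995882  0.008     ]
```

View pics/tcrop.png

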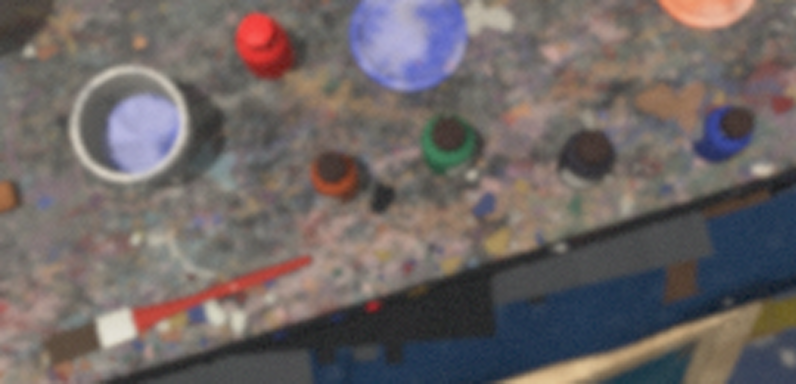

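View pics/scrop.png

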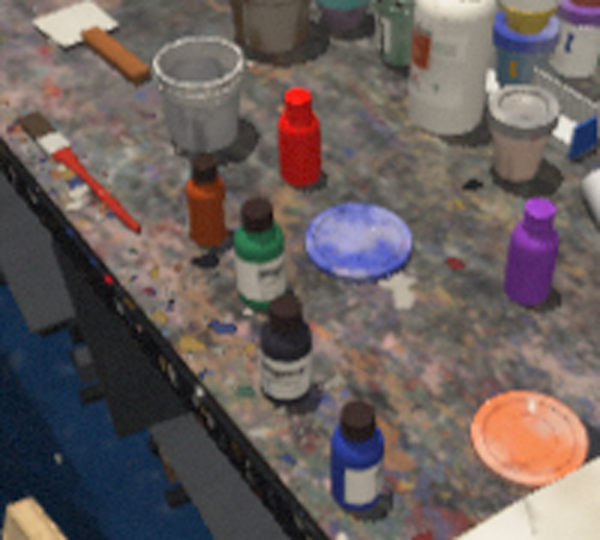

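```bash
python3 - <<'E'
from h import *
d=np.load("img0.npz");T,S=d["T"],d["S"];ti=vision.camera_info("top");si=vision.camera_info("side")
t=lambda x,y:(x/2.95+110-.33,y/2.95+170-.33); s=lambda x,y:(x/3+150-.33,y/3+120-.33)
for n,a,b,z in(("orange",t(334,163),s(205,160),.085),("blue",t(738,120),s(358,408),.089),("green",t(449,130),s(257,205),.097),("black",t(595,149),s(286,303),.093),
 ("red",t(262,28),s(297,95),.093),("cup",t(130,123),s(198,68),.086),("bristleEnd",t(47,350),s(28,122),.006),("handleEnd",t(310,261),s(138,229),.006),("ferrule",t(117,327),s(53,147),.006),
 ("bluelid",(248,181),s(358,239),.009),("purple",(289,123),s(540,206),.09),("white",(172,88),(303,106),.17)):
    o1,d1=ray(ti,a);o2,d2=ray(si,b)
    k=np.linalg.lstsq(np.c_[d1,-d2],o2-o1,rcond=None)[0]; p1,p2=o1+d1*k[0],o2+d2*k[1]
    print(n,plane(ti,a,z)[:2].round(4),plane(si,b,z)[:2].round(4),"tri",((p1+p2)/2).round(4),"gap mm",(np.linalg.norm(p1-p2)*1e3).round(1))
for nm,lo,hi,bx in(("bl",(105,40,100),(130,255,255),(222,155,275,207)),):
    e=cv2.fitEllipse(cv2.convexHull(blob(T,bx,lo,hi)));print(nm,e,plane(ti,e[0],.01))
e=cv2.fitEllipse(cv2.convexHull(blob(S,(245,182,295,218),(105,40,80),(130,255,255))));print(e,plane(si,e[0],.008))
st=telemetry.observe();print(R.from_rotvec(st["ee_rot"]).as_matrix().round(3))
wi=vision.camera_info("wrist");E=np.array(wi["extrinsics"]);r=R.from_rotvec(st["ee_rot"])
print("cam in tool",r.inv().apply(E[:3,3]-st["position"]).round(4),(r.as_matrix().T@E[:3,:3]).round(3),wi["fov_y"])
E
```

```text
orange [0.4991 0.2387] [0.4991 0.2376] tri [0.4993 0.2387 0.0841] gap mm 0.1
blue [ 0.52   -0.0605] [ 0.5215 -0.0611] tri [ 0.5209 -0.0608  0.0885] gap mm 1.5
green [0.5185 0.1533] [0.5189 0.1527] tri [0.5188 0.1533 0.0964] gap mm 0.5
black [0.5013 0.047 ] [0.5067 0.0449] tri [0.5044 0.0464 0.0912] gap mm 5.4
red [0.6019 0.2901] [0.6005 0.291 ] tri [0.6009 0.2901 0.0938] gap mm 1.5
cup [0.5342 0.3893] [0.5305 0.3738] tri [0.5358 0.3921 0.0737] gap mm 2.1
bristleEnd [0.3741 0.4684] [0.3717 0.4561] tri [ 0.3734  0.4716 -0.0049] gap mm 2.1
handleEnd [0.4353 0.2641] [0.4381 0.2603] tri [0.4372 0.2644 0.0024] gap mm 3.0
ferrule [0.3897 0.4147] [0.3879 0.4065] tri [ 0.3893  0.4164 -0.0013] gap mm 1.5
bluelid [0.617  0.1811] [0.6172 0.1777] tri [0.6183 0.181  0.0057] gap mm 0.7
purple [0.7288 0.0826] [0.7351 0.0818] tri [0.7321 0.0818 0.0895] gap mm 5.7
white [0.784 0.336] [0.7802 0.3429] tri [0.7786 0.3353 0.1753] gap mm 4.8
bl ((247.91421508789062, 181.38339233398438), (39.3558464050293, 41.004539489746094), 93.62501525878906) [0.61573482 0.1813189  0.01      ]
((268.9310607910156, 200.38418579101562), (26.918987274169922, 36.729366302490234), 92.72541809082031) [0.61597521 0.174948   0.008     ]
[[-0.949  0.316 -0.   ]
 [ 0.316  0.949 -0.001]
 [-0.    -0.001 -1.   ]]
cam in tool [ 0.0743  0.0011 -0.137 ] [[ 0.    -0.962 -0.272]
 [ 1.     0.     0.   ]
 [ 0.    -0.272  0.962]] 59.07143660572027
```

The two views agree to within a few mm, and the lid centres come out 249.9 mm apart against 250 mm given. I'll move above the orange bottle for one wrist look.

```bash
python3 -m creep '6.2 -8 -4.8 1 0 0 0;6.2 -13 -8 2 0 0 0;6.2 -18 -11 3 0 0 0;6.2 -23 -14 4 0 0 0;6.2 -28 -17 5 0 0 0' 15; python3 -m creep '6.2 -4 -2.4 0.3 0 0 0;6.2 -8 -4.8 0.8 0 0 0;6.2 -11.8 -7.1 0.8 0 0 0;6.2 -11.8 -7.1 0.8 0 0 0'; python3 - <<'E'
from h import *
st=telemetry.observe();wi=vision.camera_info("wrist");W=vision.get_image("wrist")
print(st["position"],st["ee_rot"],shift((.499,.2387,.057)),wi)
cv2.imwrite("pics/w1.png",W[:,:,::-1]); np.savez("w1.npz",W=W,E=wi["extrinsics"])
print(proj(wi,(.499,.2387,.085)),proj(wi,(.5187,.1532,.097)))
E
```

```text
clock: 0.82
position: [0.3985, 0.3557, 0.2018]
ee_rot: [0.503, 3.101, 0.001]
force: [0.8, -0.0, -0.0]
width: 0.677
gripper_force: 0.0
clock: 1.32
position: [0.4893, 0.2487, 0.1939]
ee_rot: [0.513, 3.098, -0.002]
force: [-0.3, 0.3, -0.4]
width: 0.678
gripper_force: 0.0
[0.48926014 0.2486985  0.19385292] [ 5.13332576e-01  3.09807994e+00 -2.24473759e-03] [-1.46 -0.8  13.68] {'fov_y': 59.07143660572027, 'cx': 258.1560840260062, 'cy': 195.28723746258885, 'extrinsics': array([[ 0.32236681,  0.91060725,  0.25860021,  0.4191533 ],
       [ 0.94661408, -0.30976015, -0.0892773 ,  0.27392732],
       [-0.00119252,  0.27357463, -0.96185004,  0.33074147],
       [ 0.        ,  0.        ,  0.        ,  1.        ]])}
[248.62977562 216.63877913] [151.94610259 278.39899396]
```

View pics/w1.png

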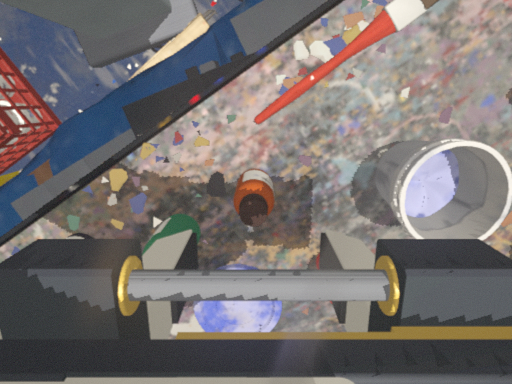

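The wrist picture shows the orange bottle's cap top near (255,209), just in front of the jaws and about 5 mm off the first estimate. The cup is to the right and the brush runs across the top. I'll measure again with the arm settled.

```bash
python3 - <<'E'
from h import *
wi=vision.camera_info("wrist");W=vision.get_image("wrist")
print(telemetry.observe()["position"])
o=blob(W,(222,150,290,235),(0,120,60),(16,255,255)); print("body",cv2.boundingRect(o))
k=blob(W,(230,175,285,235),(0,0,0),(180,200,75)); print("cap",cv2.boundingRect(k),cv2.minEnclosingCircle(k))
x,y,w,h=cv2.boundingRect(k); r=w/2
print(plane(wi,(x+r,y+h-r),.085), proj(wi,(.499,.2387,.085)))
bx=cv2.boundingRect(o);print("axis x via body",plane(wi,(bx[0]+bx[2]/2,bx[1]+bx[3]/2),.06))
E
```

```text
[0.48672174 0.25254179 0.19377394]
body (231, 177, 41, 42)
cap (237, 197, 28, 32) ((250.36549377441406, 212.3362579345703), 16.021318435668945)
[0.49667778 0.24335345 0.085     ] [246.26090972 219.53532682]
axis x via body [0.49070647 0.24529757 0.06      ]
```

```bash
cat >> h.py <<'E'
def cap(box,z,lo=(0,0,0),hi=(180,200,75)):
    wi=vision.camera_info("wrist");W=vision.get_image("wrist")
    k=blob(W,box,lo,hi);x,y,w,h=cv2.boundingRect(k);r=w/2
    p=plane(wi,(x+r-.5,y+h-r-.5),z);print("cap",(x,y,w,h),p.round(4),telemetry.observe()["position"].round(4),"width mm",w*np.linalg.norm(p-wi["extrinsics"][:3,3])/339*1e3);return p
E
python3 - <<'E'
from h import *
p=cap((230,175,285,235),.085); p=cap((230,175,285,235),.085)
print(shift((p[0],p[1],.057)),shift((.499,.2387,.057)))
E
```

```text
cap (235, 198, 29, 33) [0.496  0.2432 0.085 ] [0.4862 0.2534 0.1938] width mm 22.282856123713607
cap (234, 199, 29, 33) [0.496  0.2431 0.085 ] [0.486  0.2538 0.1938] width mm 22.30909388754185
[-1.29 -0.7  13.68] [-1.72 -1.03 13.68]
```

```bash
python3 -m creep '6.2 -1.5 -0.9 4 0 0 0;6.2 -1.5 -0.9 7 0 0 0;6.2 -1.5 -0.9 7 0 0 0;6.2 -1.5 -0.9 7 0 0 0'; python3 - <<'E'
from h import *
W=vision.get_image("wrist");cv2.imwrite("pics/w2.png",W[:,:,::-1])
print(shift((.4975,.241,.057)),telemetry.observe()["position"])
E
```

```text
clock: 2.02
position: [0.4983, 0.2405, 0.125]
ee_rot: [0.501, 3.101, 0.002]
force: [0.1, 0.3, -0.3]
width: 0.673
gripper_force: 0.0
[0.13 0.   6.83] [0.49862519 0.24047843 0.12526566]
```

View pics/w2.png

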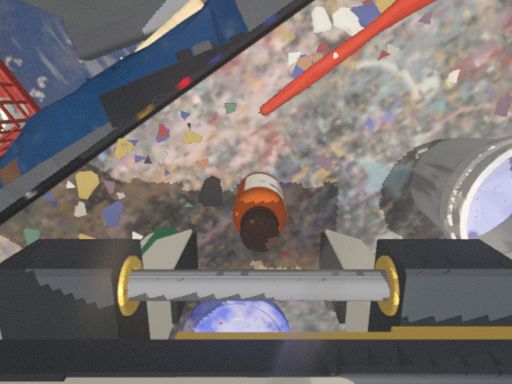

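The cap is at (259,228), centred between the jaws, which sit at about x = 258. I'll go down and grip.

```bash
python3 -m creep '6.2 0.1 0 3.5 0 0 0;6.2 0.1 0 6.8 0 0 0;6.2 0.1 0 6.8 0 0 0;6.2 0.1 0 6.8 0 0 0' ; python3 -m creep '2 0 0 0 0 0 0;2 0 0 0 0 0 0;2 0 0 0 0 0 0;2 0 0 0 0 0 0' 15; python3 - <<'E'
from h import *
print(shift((.6555,-.066,.15)),telemetry.observe()["position"], telemetry.observe()["ee_rot"])
E
```

```text
clock: 2.58
position: [0.4982, 0.2403, 0.0576]
ee_rot: [0.503, 3.099, 0.002]
force: [1.2, 0.3, -0.2]
width: 0.674
gripper_force: 0.0
clock: 3.08
position: [0.4975, 0.2397, 0.0563]
ee_rot: [0.503, 3.101, 0.001]
force: [0.6, -0.3, 4.2]
width: 0.369
gripper_force: 14.9
[-24.66 -24.    -9.37] [0.49753921 0.23973745 0.05627139] [5.03251122e-01 3.10052326e+00 6.44387753e-04]
```

```bash
python3 -m creep '2 0 0 -3 0 0 0;2 0 0 -7 0 0 0;2 0 0 -11 0 0 0;2 -3 -3 -11 0 0 0;2 -6 -6 -11 0 0 0'; python3 -m creep '2 -4 -3.8 0 0 0 0;2 -8 -7.7 0 0 0 0;2 -12 -11.6 0 0 0 0;2 -16 -15.5 0 0 0 0;2 -18.4 -17.8 0 0 0 0';python3 -m creep '2 0 0 0 0 0 0;2 0 0 0 0 0 0;2 0 0 0 0 0 0'; python3 - <<'E'
from h import *
print(shift((.6555,-.066,.09)),telemetry.observe()["position"])
wi=vision.camera_info("wrist");W=vision.get_image("wrist");cv2.imwrite("pics/w3.png",W[:,:,::-1])
print(proj(wi,(.6555,-.066,.01)))
E
```

```text
clock: 3.7
position: [0.5356, 0.1634, 0.1665]
ee_rot: [0.501, 3.101, 0.001]
force: [0.5, -0.3, -1.6]
width: 0.369
gripper_force: 14.9
clock: 4.32
position: [0.654, -0.0671, 0.1656]
ee_rot: [-0.508, -3.1, 0.002]
force: [0.0, 0.4, -0.2]
width: 0.374
gripper_force: 14.9
clock: 4.7
position: [0.6531, -0.0616, 0.1658]
ee_rot: [-0.5, -3.101, -0.001]
force: [0.4, 0.2, -0.7]
width: 0.37
gripper_force: 14.9
[-0.37 -0.35  7.58] [ 0.65310247 -0.06156573  0.16579349]
[252.95538981 190.18494377]
```

View pics/w3.png

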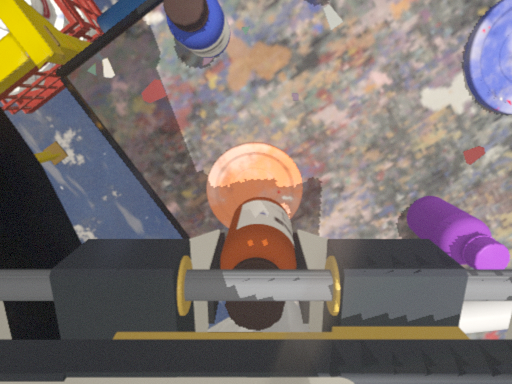

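The lid's centre is near (254,189), against a projected (253,190), so they agree. I'll set the bottle down.

```bash
python3 -m creep '2 -0.4 -0.4 4 0 0 0;2 -0.4 -0.4 7.6 0 0 0;2 -0.4 -0.4 7.6 0 0 0;2 -0.4 -0.4 7.6 0 0 0;2 -0.4 -0.4 7.6 0 0 0';  python3 - <<'E'
from h import *
print(shift((.6555,-.066,.067)),telemetry.observe()["position"])
E
```

```text
clock: 5.38
position: [0.6572, -0.0682, 0.0918]
ee_rot: [0.502, 3.098, 0.001]
force: [0.1, 0.4, 0.9]
width: 0.369
gripper_force: 14.9
[0.23 0.16 2.48] [ 0.65715499 -0.0682366   0.09183782]
```

```bash
python3 -m creep '2 0.2 0.15 1 0 0 0;2 0.2 0.15 2 0 0 0;2 0.2 0.15 2 0 0 0;2 0.2 0.15 2 0 0 0;2 0.2 0.15 2 0 0 0';  python3 - <<'E'
from h import *
print(shift((.6555,-.066,.067)),telemetry.observe()["position"])
E
```

```text
clock: 6.0
position: [0.6548, -0.0664, 0.0701]
ee_rot: [0.504, 3.101, 0.0]
force: [0.7, -0.1, -0.7]
width: 0.374
gripper_force: 14.9
[-0.05  0.06  0.31] [ 0.65478734 -0.06643452  0.07011696]
```

```bash
python3 -m creep '2 0 0 0.35 0 0 0;2 0 0 0.35 0 0 0;2 0 0 0.35 0 0 0';  python3 -m creep '6.2 0 0 0 0 0 0;6.2 0 0 0 0 0 0;6.2 0 0 0 0 0 0;6.2 0 0 0 0 0 0'; python3 -m creep '6.2 0 0 -4 0 0 0;6.2 0 0 -8 0 0 0;6.2 0 0 -8 0 0 0;6.2 0 0 -8 0 0 0'; python3 - <<'E'
from h import *
print(telemetry.observe()["position"])
cap((200,170,320,240),.095)
wi=vision.camera_info("wrist");W=vision.get_image("wrist");cv2.imwrite("pics/w4.png",W[:,:,::-1])
o=blob(W,(170,100,340,240),(0,90,90),(18,255,255)); print(cv2.boundingRect(o),proj(wi,(.6555,-.066,.01)))
T=vision.get_image("top");crop(T,(230,120,400,240),4,"t4.png")
E
```

```text
clock: 6.38
position: [0.6546, -0.0663, 0.0664]
ee_rot: [-0.503, -3.101, -0.0]
force: [0.1, -0.3, -0.8]
width: 0.371
gripper_force: 14.9
clock: 6.88
position: [0.6546, -0.0663, 0.0665]
ee_rot: [0.503, 3.101, 0.0]
force: [-0.9, -0.3, -0.2]
width: 0.672
gripper_force: 0.0
clock: 7.38
position: [0.6543, -0.0662, 0.1462]
ee_rot: [-0.503, -3.101, -0.0]
force: [-0.7, 0.1, 0.4]
width: 0.679
gripper_force: 0.0
[ 0.65431089 -0.06624148  0.1461525 ]
cap (241, 210, 35, 30) [ 0.6502 -0.0638  0.095 ] [ 0.654  -0.0662  0.1456] width mm 20.710062447435316
(207, 142, 104, 98) [257.67997829 193.94513538]
```

View pics/w4.png

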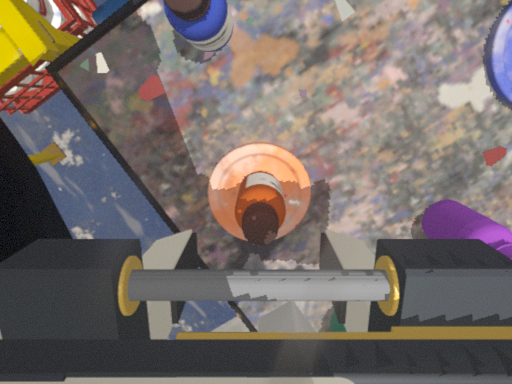

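The bottle stands upright on the lid. The lid spans x 207–311 with its centre near (259,192), and the cap top is near (259,227).

```bash
python3 - <<'E'
from h import *
wi=vision.camera_info("wrist")
p=cap((200,170,320,262),.095)
print(plane(wi,(258.5,192.5),.01), proj(wi,(.6555,-.066,.095)))
print("to blue z.15",shift((.521,-.061,.15)), shift((.521,-.061,.056)))
E
```

```text
cap (234, 211, 50, 51) [ 0.658  -0.0663  0.095 ] [ 0.6539 -0.0663  0.1453] width mm 29.92786169585143
[ 0.6542507  -0.06497177  0.01      ] [257.58113765 232.58806419]
to blue z.15 [12.78 -3.7  -0.45] [12.76 -3.7   8.95]
```

```bash
python3 -m creep '6.2 3 -0.8 -3 0 0 0;6.2 7 -2 -3 0 0 0;6.2 11 -3.2 -3 0 0 0;6.2 12.8 -3.7 -3 0 0 0;6.2 12.8 -3.7 -3 0 0 0'; python3 -m creep '6.2 0 0 0 0 0 0;6.2 0 0 0 0 0 0;6.2 0 0 0 0 0 0';python3 - <<'E'
from h import *
wi=vision.camera_info("wrist");W=vision.get_image("wrist");cv2.imwrite("pics/w5.png",W[:,:,::-1]);
b=blob(W,(200,130,320,240),(108,120,60),(130,255,255));print(cv2.boundingRect(b),proj(wi,(.521,-.061,.089)))
p=cap((220,170,300,255),.089);print(shift((p[0],p[1],.057)),shift((.521,-.061,.057)))
E
```

```text
clock: 8.2
position: [0.5202, -0.0609, 0.1762]
ee_rot: [-0.504, -3.1, -0.0]
force: [-0.5, 0.4, 0.1]
width: 0.678
gripper_force: 0.0
clock: 8.57
position: [0.5219, -0.061, 0.1762]
ee_rot: [-0.503, -3.101, 0.0]
force: [-0.1, 0.4, 0.1]
width: 0.674
gripper_force: 0.0
(234, 162, 45, 48) [256.12287065 209.14718005]
cap (240, 187, 33, 35) [ 0.518  -0.0601  0.089 ] [ 0.5217 -0.061   0.1762] width mm 22.876292334038556
[ 0.37 -0.04 11.92] [ 0.06 -0.02 11.92]
```

View pics/w5.png

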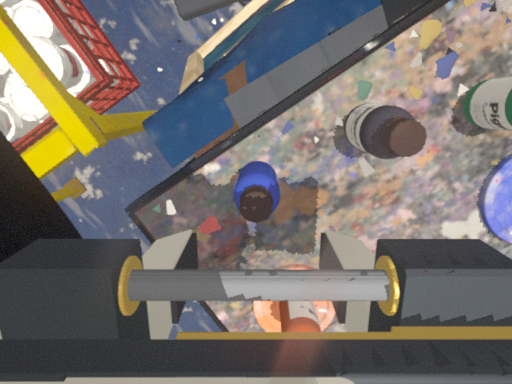

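The blue cap is at (256,204), about 3 mm nearer the robot than the first estimate. I'll use the wrist value, descend and grip.

```bash
python3 -m creep '6.4 0.35 0 4 0 0 0;6.4 0.35 0 8 0 0 0;6.4 0.35 0 11.9 0 0 0;6.4 0.35 0 11.9 0 0 0;6.4 0.35 0 11.9 0 0 0'; python3 -m creep '2 0 0 0 0 0 0;2 0 0 0 0 0 0;2 0 0 0 0 0 0;2 0 0 0 0 0 0' 15;  python3 -m creep '2 0 0 -4 0 0 0;2 0 0 -8 0 0 0;2 0 0 -12 0 0 0;2 0 0 -12 0 0 0' ;python3 - <<'E'
from h import *
print(shift((.6155,.1805,.17)))
E
```

```text
clock: 9.3
position: [0.5188, -0.06, 0.0585]
ee_rot: [0.504, 3.1, 0.0]
force: [-0.3, -0.8, 0.6]
width: 0.696
gripper_force: 0.0
clock: 9.8
position: [0.5185, -0.0599, 0.0579]
ee_rot: [0.503, 3.1, 0.0]
force: [-0.4, -0.3, 5.3]
width: 0.401
gripper_force: 15.0
clock: 10.3
position: [0.5199, -0.06, 0.1802]
ee_rot: [0.503, 3.096, 0.002]
force: [-1.0, 0.2, -0.5]
width: 0.393
gripper_force: 15.0
[-1.46 25.84  1.07]
```

```bash
python3 -m creep '2 -0.3 4 0 0 0 0;2 -0.6 9 0 0 0 0;2 -0.9 14 0 0 0 0;2 -1.2 19 0 0 0 0;2 -1.4 23 0 0 0 0'; python3 -m creep '2 -0.1 2.4 2 0 0 0;2 -0.1 2.9 4 0 0 0;2 -0.1 2.9 6 0 0 0;2 -0.1 2.9 8 0 0 0;2 -0.1 2.9 8 0 0 0';python3 -m creep '2 0 0 0 0 0 0;2 0 0 0 0 0 0;2 0 0 0 0 0 0'; python3 - <<'E'
from h import *
print(telemetry.observe()["position"],shift((.6155,.1805,.0685)))
E
```

```text
clock: 10.92
position: [0.6039, 0.1561, 0.1758]
ee_rot: [-0.501, -3.099, 0.001]
force: [-0.6, -0.4, -1.1]
width: 0.399
gripper_force: 15.0
clock: 11.55
position: [0.6123, 0.179, 0.0948]
ee_rot: [-0.505, -3.096, 0.005]
force: [-0.8, -0.4, -0.9]
width: 0.396
gripper_force: 15.0
clock: 11.92
position: [0.6146, 0.1812, 0.0981]
ee_rot: [0.503, 3.1, 0.001]
force: [-0.5, -0.5, -0.8]
width: 0.397
gripper_force: 15.0
[0.61463406 0.18115236 0.09812722] [-0.1  -0.04  2.96]
```

```bash
python3 -m creep '2 -0.1 -0.05 1.5 0 0 0;2 -0.1 -0.05 2.5 0 0 0;2 -0.1 -0.05 3 0 0 0;2 -0.1 -0.05 3 0 0 0;2 -0.1 -0.05 3 0 0 0';  python3 -m creep '6.6 0 0 0 0 0 0;6.6 0 0 0 0 0 0;6.6 0 0 0 0 0 0;6.6 0 0 0 0 0 0'; python3 -m creep '6.6 0 0 -4 0 0 0;6.6 0 0 -8 0 0 0;6.6 0 0 -10 0 0 0;6.6 0 0 -10 0 0 0'; python3 - <<'E'
from h import *
wi=vision.camera_info("wrist");W=vision.get_image("wrist");cv2.imwrite("pics/w6.png",W[:,:,::-1]);
print(proj(wi,(.6155,.1805,.01)),proj(wi,(.6155,.1805,.099)))
p=cap((220,150,300,250),.099);print(shift((.5175,.153,.175)))
E
```

```text
clock: 12.55
position: [0.615, 0.1804, 0.0671]
ee_rot: [-0.503, -3.101, 0.0]
force: [0.8, -0.1, -0.6]
width: 0.397
gripper_force: 15.0
clock: 13.05
position: [0.6151, 0.1803, 0.0675]
ee_rot: [0.503, 3.101, 0.0]
force: [-0.4, -0.3, 0.3]
width: 0.712
gripper_force: 0.0
clock: 13.55
position: [0.6161, 0.1806, 0.1692]
ee_rot: [0.503, 3.098, 0.003]
force: [-0.5, 0.0, -1.0]
width: 0.72
gripper_force: 0.0
[256.1729268  184.13578985] [255.71369741 217.55190014]
cap (238, 196, 36, 39) [0.6133 0.1805 0.099 ] [0.6147 0.1802 0.1667] width mm 23.151633145315966
[ 8.36 -5.65 -0.82]
```

View pics/w6.png

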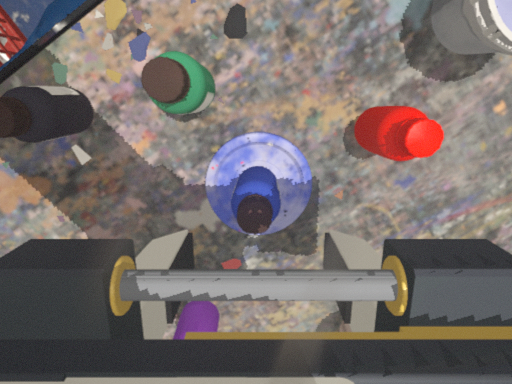

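The blue bottle stands centred on its lid: lid centre (259,184), cap top at the predicted (256,216). Next is green, whose cap is at (165,79).

```bash
python3 -m creep '6.8 2.5 -1.7 -1 0 0 0;6.8 6 -4 -1 0 0 0;6.8 8.4 -5.6 -1 0 0 0;6.8 8.4 -5.6 -1 0 0 0;6.8 8.4 -5.6 -1 0 0 0'; python3 -m creep '6.8 0 0 0 0 0 0;6.8 0 0 0 0 0 0;6.8 0 0 0 0 0 0';python3 - <<'E'
from h import *
wi=vision.camera_info("wrist");W=vision.get_image("wrist");cv2.imwrite("pics/w7.png",W[:,:,::-1]);
b=blob(W,(190,120,330,240),(65,90,30),(95,255,255));print(cv2.boundingRect(b),proj(wi,(.5187,.153,.097)))
p=cap((220,165,300,255),.097);print(shift((p[0],p[1],.058)),shift((.5187,.153,.058)))
E
```

```text
clock: 14.28
position: [0.518, 0.1539, 0.1769]
ee_rot: [-0.503, -3.101, 0.0]
force: [-0.4, 0.3, -0.1]
width: 0.739
gripper_force: 0.0
clock: 14.65
position: [0.5179, 0.1538, 0.1772]
ee_rot: [-0.504, -3.101, 0.0]
force: [-0.4, 0.1, 0.7]
width: 0.742
gripper_force: 0.0
(233, 162, 52, 55) [255.7609461  214.94108596]
cap (241, 189, 37, 40) [0.516  0.1562 0.097 ] [0.5178 0.1538 0.1774] width mm 24.976696832346867
[ 0.25  0.17 11.94] [-0.11 -0.04 11.94]
```

```bash
python3 -m creep '6.8 0.2 0.15 4 0 0 0;6.8 0.2 0.15 8 0 0 0;6.8 0.2 0.15 11.9 0 0 0;6.8 0.2 0.15 11.9 0 0 0;6.8 0.2 0.15 11.9 0 0 0'; python3 -m creep '2 0 0 0 0 0 0;2 0 0 0 0 0 0;2 0 0 0 0 0 0;2 0 0 0 0 0 0' 15;  python3 -m creep '2 0 0 -4 0 0 0;2 0 0 -8 0 0 0;2 0 0 -12 0 0 0;2 0 0 -12 0 0 0' ;python3 - <<'E'
from h import *
print(shift((.6345,.058,.17)))
E
```

```text
clock: 15.38
position: [0.517, 0.156, 0.0596]
ee_rot: [0.503, 3.1, 0.001]
force: [0.3, -0.2, 0.6]
width: 0.739
gripper_force: 0.0
clock: 15.88
position: [0.5166, 0.1559, 0.0589]
ee_rot: [0.503, 3.1, 0.001]
force: [-0.8, -0.1, 5.0]
width: 0.443
gripper_force: 14.9
clock: 16.38
position: [0.518, 0.1564, 0.1813]
ee_rot: [0.503, 3.096, 0.005]
force: [-0.1, 0.1, -1.9]
width: 0.441
gripper_force: 14.9
[-14.16  -5.65   1.17]
```

```bash
python3 -m creep '2 -4 -1.6 0 0 0 0;2 -8 -3.2 0 0 0 0;2 -12 -4.8 0 0 0 0;2 -14.2 -5.6 0 0 0 0;2 -14.2 -5.6 1 0 0 0'; python3 -m creep '2 0 0 2 0 0 0;2 0 0 4 0 0 0;2 0 0 6 0 0 0;2 0 0 8 0 0 0;2 0 0 8 0 0 0';python3 -m creep '2 0 0 0 0 0 0;2 0 0 0 0 0 0;2 0 0 0 0 0 0'; python3 - <<'E'
from h import *
print(telemetry.observe()["position"],shift((.6345,.058,.0585)))
E
```

```text
clock: 17.0
position: [0.6342, 0.0557, 0.1673]
ee_rot: [0.508, 3.1, -0.002]
force: [-1.2, 0.2, -1.1]
width: 0.442
gripper_force: 14.9
clock: 17.62
position: [0.6306, 0.0588, 0.0859]
ee_rot: [-0.501, -3.096, 0.002]
force: [0.0, -0.2, 0.0]
width: 0.438
gripper_force: 14.9
clock: 18.0
position: [0.6336, 0.0579, 0.0891]
ee_rot: [0.503, 3.1, 0.001]
force: [-0.6, -1.2, 0.6]
width: 0.443
gripper_force: 14.9
[0.63357223 0.05786765 0.08912434] [-0.08  0.04  3.06]
```

```bash
python3 -m creep '2 -0.1 0 1.5 0 0 0;2 -0.1 0 2.5 0 0 0;2 -0.1 0 3.1 0 0 0;2 -0.1 0 3.1 0 0 0;2 -0.1 0 3.1 0 0 0';  python3 -m creep '6.6 0 0 0 0 0 0;6.6 0 0 0 0 0 0;6.6 0 0 0 0 0 0;6.6 0 0 0 0 0 0'; python3 -m creep '6.6 0 0 -4 0 0 0;6.6 0 0 -8 0 0 0;6.6 0 0 -12 0 0 0;6.6 0 0 -12 0 0 0;6.6 0 0 -12 0 0 0'; python3 - <<'E'
from h import *
wi=vision.camera_info("wrist");W=vision.get_image("wrist");cv2.imwrite("pics/w8.png",W[:,:,::-1]);
print(proj(wi,(.6345,.058,.097)))
b=blob(W,(190,120,330,240),(65,90,30),(95,255,255));print(cv2.boundingRect(b))
p=cap((220,150,300,255),.097)
# brush goal: over ferrule side, tool yaw
print(shift((.387,.423,.20)))
E
```

```text
clock: 18.62
position: [0.6341, 0.0573, 0.057]
ee_rot: [-0.504, -3.101, 0.0]
force: [0.5, -0.1, -0.9]
width: 0.438
gripper_force: 15.0
clock: 19.12
position: [0.6342, 0.0575, 0.0574]
ee_rot: [0.503, 3.101, 0.0]
force: [0.2, 0.3, -0.2]
width: 0.716
gripper_force: 0.0
clock: 19.75
position: [0.6338, 0.0575, 0.1769]
ee_rot: [-0.503, -3.101, 0.0]
force: [-0.0, -0.1, -1.4]
width: 0.72
gripper_force: 0.0
[257.52439341 214.46534606]
(233, 164, 52, 54)
cap (241, 192, 37, 40) [0.6332 0.0593 0.097 ] [0.6333 0.0574 0.176 ] width mm 24.93909230992063
[34.94 26.89 -2.35]
```

Green stands at (.633,.059), and the midpoint of the two lids is (.635,.058). Now for the brush: I'll move over it and turn 55°.

```bash
python3 -m creep '4.5 4 3 -4 0 0 0;4.5 9 6.5 -4.4 0 0 5;4.5 14 10 -4.4 0 0 14;4.5 19 14 -4.4 0 0 23;4.5 24 17.5 -4.4 0 0 32' 15; python3 - <<'E'
from h import *
print(telemetry.observe()["position"],telemetry.observe()["joints"].round(2),shift((.40,.385,.22)))
print(R.from_rotvec(telemetry.observe()["ee_rot"]).as_matrix().round(3))
E
```

```text
clock: 20.48
position: [0.4603, 0.3006, 0.2204]
ee_rot: [-1.346, -2.838, 0.002]
force: [1.4, 0.8, -0.4]
width: 0.491
gripper_force: 0.0
[0.46028546 0.30064833 0.22042145] [-0.88  0.34  0.27  1.81 -0.1   1.    0.12] [10.35  0.67  0.04]
[[-0.633  0.774 -0.001]
 [ 0.774  0.633 -0.001]
 [-0.    -0.001 -1.   ]]
```

```bash
python3 -m creep '4.5 4 0.2 0 0 0 8;4.5 8 0.4 0 0 0 16;4.5 10.3 0.7 0 0 0 22.4;4.5 10.3 0.7 0 0 0 22.4;4.5 10.3 0.7 0 0 0 22.4';python3 -m creep '4.5 0 0 0 0 0 0;4.5 0 0 0 0 0 0'; python3 - <<'E'
from h import *
st=telemetry.observe();wi=vision.camera_info("wrist");W=vision.get_image("wrist");cv2.imwrite("pics/w9.png",W[:,:,::-1])
np.savez("w9.npz",W=W,E=wi["extrinsics"])
print(st["position"],R.from_rotvec(st["ee_rot"]).as_matrix().round(3),proj(wi,(.532,.385,.086)),proj(wi,(.3735,.468,.006)),proj(wi,(.436,.263,.006)))
E
```

```text
clock: 21.1
position: [0.4022, 0.382, 0.2208]
ee_rot: [1.864, 2.528, -0.002]
force: [-0.1, -0.5, 0.4]
width: 0.489
gripper_force: 0.0
clock: 21.35
position: [0.4024, 0.3823, 0.2214]
ee_rot: [1.867, 2.527, 0.0]
force: [-0.1, -0.6, 0.8]
width: 0.49
gripper_force: 0.0
[0.40242317 0.38230652 0.22144764] [[-0.294  0.956  0.   ]
 [ 0.956  0.294 -0.   ]
 [-0.     0.    -1.   ]] [402.88888052 232.41582301] [255.83438762  83.00786697] [255.70303669 277.38824214]
```

View pics/w9.png

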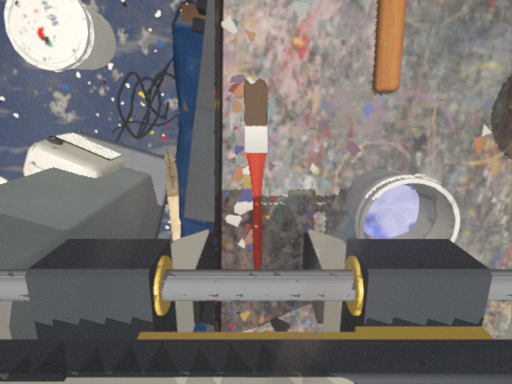

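The brush runs nearly vertical in the picture: bristle tip at (256,80), ferrule from 126 to 153, handle at (257,230). The cup rim spans x 357–459 with its top at 174.

```bash
python3 - <<'E'
from h import *
d=np.load("w9.npz");W=d["W"];wi=vision.camera_info("wrist");print(np.abs(wi["extrinsics"]-d["E"]).max())
hsv=cv2.cvtColor(W,cv2.COLOR_RGB2HSV)
red=blob(W,(235,140,280,240),(0,140,80),(10,255,255)); m=np.zeros(W.shape[:2],np.uint8);cv2.drawContours(m,[red],-1,255,-1)
for r in(160,175,190,210,230):
    x=np.where(m[r])[0]; a,b=plane(wi,(x.min()-.5,r),.006),plane(wi,(x.max()+.5,r),.006); print(r,x.min(),x.max(),((a+b)/2).round(4),"w",np.linalg.norm(a-b).round(4))
for r in(74,76,78,80,82,84,90,115,126,130,145): print(r,W[r,248:266:3].tolist()) if r<85 else None
print("tip",plane(wi,(256,78.5),.005)); print("ferrule L/R",plane(wi,(245,140),.005),plane(wi,(267.5,140),.005))
# rim
g=cv2.cvtColor(W,cv2.COLOR_RGB2GRAY)
m=cv2.inRange(hsv,np.array((0,0,150)),np.array((180,45,255)));m[:165]=0;m[236:]=0;m[:,:350]=0;m[:,470:]=0
c=max(cv2.findContours(m,cv2.RETR_EXTERNAL,cv2.CHAIN_APPROX_NONE)[0],key=len)[:,0];print(cv2.boundingRect(c))
h=cv2.convexHull(c)[:,0]; h=h[h[:,1]<233]
P=np.array([plane(wi,p,.086)[:2] for p in h]); A=np.c_[2*P,np.ones(len(P))]; s=np.linalg.lstsq(A,(P**2).sum(1),rcond=None)[0]
rr=np.sqrt(s[2]+s[:2]@s[:2]);print("rim centre",s[:2],"r",rr,"res",(np.hypot(*(P-s[:2]).T)-rr).round(4))
E
```

```text
0.0001792360403786164
160 248 264 [0.396  0.3948 0.006 ] w 0.0178
175 251 262 [0.4012 0.3796 0.006 ] w 0.0128
190 252 260 [0.4055 0.3637 0.006 ] w 0.0097
210 253 260 [0.4127 0.3422 0.006 ] w 0.0088
230 253 261 [0.4201 0.3199 0.006 ] w 0.01
74 [[171, 152, 125], [160, 146, 121], [160, 144, 128], [133, 121, 117], [159, 159, 155], [154, 154, 150]]
76 [[187, 178, 161], [189, 165, 129], [185, 162, 129], [162, 147, 134], [166, 166, 164], [161, 159, 153]]
78 [[215, 214, 200], [194, 186, 170], [189, 167, 135], [181, 166, 153], [156, 152, 141], [165, 164, 158]]
80 [[207, 195, 176], [223, 222, 207], [192, 178, 159], [132, 118, 104], [118, 98, 79], [122, 106, 98]]
82 [[120, 105, 86], [225, 222, 209], [195, 190, 175], [121, 103, 84], [126, 104, 82], [118, 98, 78]]
84 [[124, 100, 83], [142, 125, 107], [123, 100, 80], [124, 102, 84], [124, 99, 82], [125, 104, 84]]
tip [0.37225068 0.4723556  0.005     ]
ferrule L/R [0.37901433 0.4113006  0.005     ] [0.40129588 0.41816085 0.005     ]
(356, 165, 109, 71)
rim centre [0.53297841 0.40134135] r 0.04558105614847914 res [ 0.002   0.0013  0.001  -0.0018 -0.003   0.0017  0.0018  0.0014  0.001
  0.0005  0.0001 -0.0002 -0.0017 -0.0033 -0.0013]
```

```bash
python3 -m creep '4.5 -2 4 0 0 0 0;4.5 -5 8 0 0 0 0;4.5 -8 12 0 0 0 0;4.5 -8 12 0 0 0 0;4.5 -8 12 0 0 0 0';python3 -m creep '4.5 0 0 0 0 0 0;4.5 0 0 0 0 0 0'; python3 - <<'E'
from h import *
wi=vision.camera_info("wrist");W=vision.get_image("wrist")
print(telemetry.observe()["position"],proj(wi,(.533,.392,.086)))
crop(W,(160,60,360,210),4,"w10.png")
np.savez("w10.npz",W=W)
E
```

```text
clock: 22.02
position: [0.5397, 0.342, 0.2211]
ee_rot: [-1.865, -2.527, 0.001]
force: [0.1, 0.2, -1.3]
width: 0.49
gripper_force: 0.0
clock: 22.28
position: [0.5391, 0.343, 0.2216]
ee_rot: [-1.863, -2.529, -0.0]
force: [0.6, -1.0, 1.1]
width: 0.492
gripper_force: 0.0
[0.53924801 0.34285133 0.22160632] [269.35824511 133.76044583]
```

View pics/w10.png

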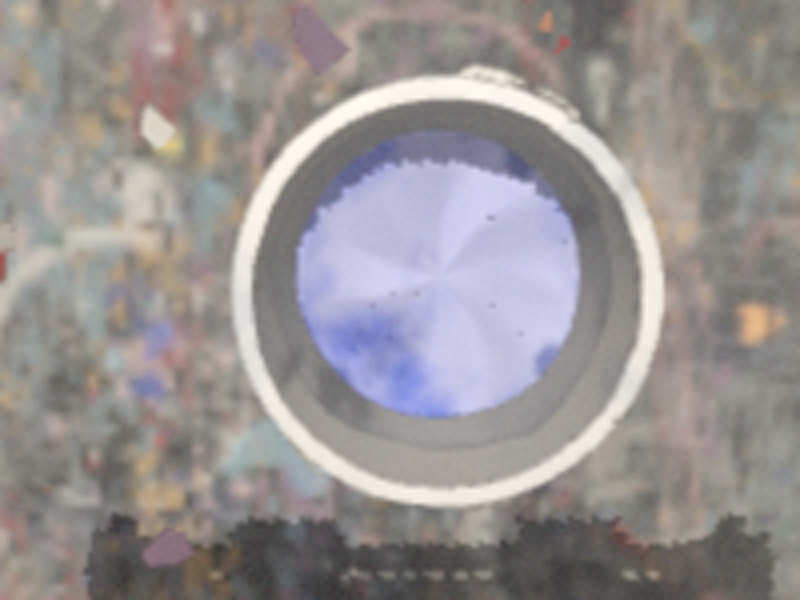

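The cup rim is centred at (271.5,132), which gives about (.534,.394). I'll grip the brush 60 mm from its middle towards the bristles, so the gripper body clears the cup.

```bash
python3 -m creep '4.5 4 -4 0 0 0 0;4.5 8 -8 0 0 0 0;4.5 12.3 -12.1 0 0 0 0;4.5 12.3 -12.1 5 0 0 0;4.5 12.3 -12.1 8 0 0 0';python3 -m creep '4.5 0 0 0 0 0 0;4.5 0 0 0 0 0 0;4.5 0 0 0 0 0 0'; python3 - <<'E'
from h import *
wi=vision.camera_info("wrist");W=vision.get_image("wrist");cv2.imwrite("pics/w11.png",W[:,:,::-1])
print(plane(wi,(258,180),.006));print("grasp",shift((.3873,.4248,.0245)),telemetry.observe()["position"])
E
```

```text
clock: 22.95
position: [0.3861, 0.4246, 0.1401]
ee_rot: [-1.861, -2.531, 0.001]
force: [1.2, -0.1, 1.1]
width: 0.49
gripper_force: 0.0
clock: 23.32
position: [0.3889, 0.4247, 0.143]
ee_rot: [-1.866, -2.528, -0.004]
force: [1.0, 0.7, 0.3]
width: 0.489
gripper_force: 0.0
[0.38573773 0.43488878 0.006     ]
grasp [ 0.05 -0.16 11.83] [0.38878108 0.42458225 0.14282928]
```

View pics/w11.png

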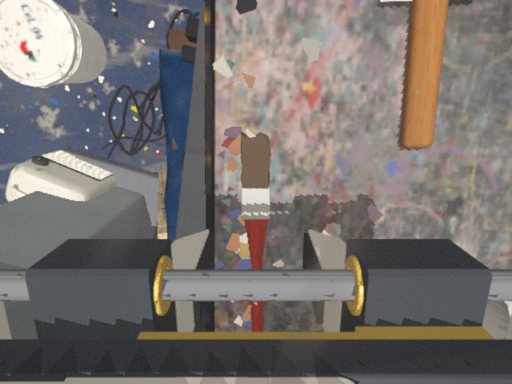

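The brush lies between the jaws: tip (257,133), ferrule from 188 to 218, axis at x = 255. I'll go down slowly.

```bash
python3 -m creep '4.5 0.05 -0.15 4 0 0 0;4.5 0.05 -0.15 8 0 0 0;4.5 0.05 -0.15 10 0 0 0;4.5 0.05 -0.15 10 0 0 0;4.5 0.05 -0.15 10 0 0 0'; python3 - <<'E'
from h import *
print("grasp",shift((.3873,.4248,.0245)),telemetry.observe()["position"])
E
```

```text
clock: 24.0
position: [0.3872, 0.4247, 0.0427]
ee_rot: [1.866, 2.528, 0.003]
force: [-0.1, -0.5, -0.5]
width: 0.49
gripper_force: 0.0
grasp [0.01 0.01 1.82] [0.38723334 0.42466769 0.04270637]
```

```bash
python3 -m creep '4.5 0 0 1 0 0 0;4.5 0 0 1.6 0 0 0;4.5 0 0 1.8 0 0 0;4.5 0 0 1.8 0 0 0'; python3 -m creep '1 0 0 0 0 0 0;1 0 0 0 0 0 0;1 0 0 0 0 0 0;1 0 0 0 0 0 0;1 0 0 0 0 0 0' 25
```

```text
clock: 24.5
position: [0.3865, 0.424, 0.0233]
ee_rot: [1.865, 2.528, -0.0]
force: [0.3, 0.8, 0.3]
width: 0.49
gripper_force: 0.0
clock: 25.12
position: [0.3866, 0.4241, 0.0235]
ee_rot: [1.865, 2.528, 0.0]
force: [-1.4, -0.2, 1.0]
width: 0.26
gripper_force: 25.0
```

```bash
python3 -m creep '1 0 0 -1 0 0 0;1 0 0 -4 0 0 0;1 0 0 -8 0 0 0;1 0 0 -13 0 0 0;1 0 0 -15 0 0 0'; python3 -m creep '1 -0.3 3 0 0 0 0;1 -0.6 6 0 0 0 0;1 -1 10 0 0 0 0;1 -1.3 13.2 0 0 0 0;1 -1.3 13.2 0 0 0 0'; python3 -m creep '1 0 0 0 0 0 0;1 0 0 0 0 0 0'; python3 - <<'E'
from h import *
print(shift((.5167,.4507,.112)),telemetry.observe()["position"])
S=vision.get_image("side");crop(S,(130,60,330,210),4,"s12.png")
E
```

```text
clock: 25.75
position: [0.3874, 0.4248, 0.1771]
ee_rot: [-1.865, -2.528, -0.007]
force: [1.3, 0.0, -0.1]
width: 0.255
gripper_force: 25.0
clock: 26.38
position: [0.5189, 0.4496, 0.1736]
ee_rot: [1.868, 2.524, 0.001]
force: [-0.7, -0.5, -0.1]
width: 0.256
gripper_force: 25.0
clock: 26.62
position: [0.5152, 0.4508, 0.1737]
ee_rot: [-1.863, -2.528, 0.0]
force: [-0.1, -0.6, -0.4]
width: 0.259
gripper_force: 25.0
[-0.06  0.14  6.17] [0.51520949 0.45081585 0.17367474]
```

View pics/s12.png

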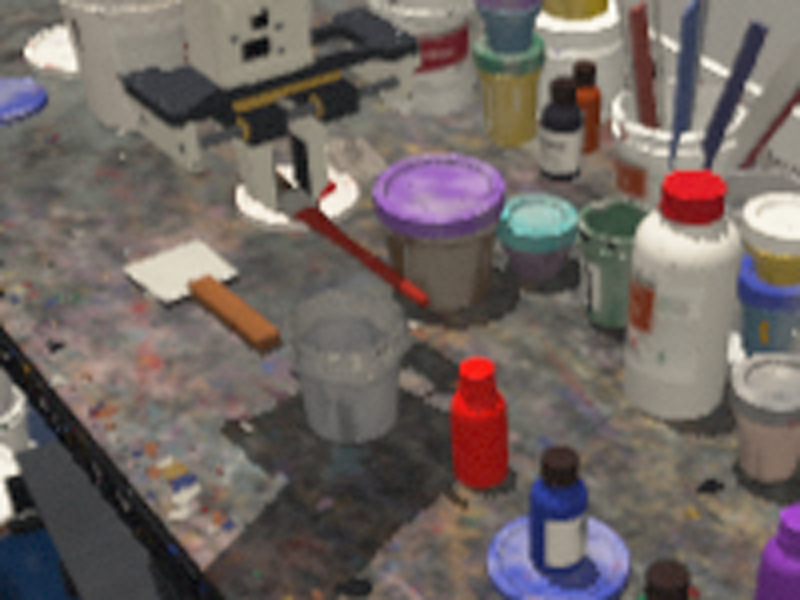

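The brush is held over the cup with its handle end at crop (425,298). I'll lower it slowly.

```bash
python3 -m creep '1 -0.05 0.15 2 0 0 0;1 -0.05 0.15 4 0 0 0;1 -0.05 0.15 5 0 0 0;1 -0.05 0.15 5 0 0 0;1 -0.05 0.15 5 0 0 0'; python3 - <<'E'
from h import *
print(shift((.5167,.4507,.1105)),telemetry.observe()["position"])
si=vision.camera_info("side")
for z in(.13,.14,.145,.15,.155,.16): print(z,proj(si,(.565,.289,z)))
E
```

```text
clock: 27.3
position: [0.5184, 0.4507, 0.1237]
ee_rot: [1.865, 2.528, 0.001]
force: [-0.1, 0.4, -0.7]
width: 0.256
gripper_force: 25.0
[ 0.05 -0.16  1.32] [0.51837165 0.45067851 0.12373911]
0.13 [235.92468947 142.73557277]
0.14 [235.79601108 139.50679249]
0.145 [235.73103514 137.87642522]
0.15 [235.66562908 136.23526549]
0.155 [235.59978862 134.58320581]
0.16 [235.53350942 132.92013721]
```

```bash
python3 -m creep '1 0 -0.15 0.6 0 0 0;1 0 -0.15 1 0 0 0;1 0 -0.15 1.2 0 0 0;1 0 -0.15 1.3 0 0 0;1 0 -0.15 1.3 0 0 0'; python3 - <<'E'
from h import *
print(shift((.5167,.4507,.1105)),telemetry.observe()["position"],telemetry.observe()["force"])
E
```

```text
clock: 27.92
position: [0.5167, 0.4501, 0.1104]
ee_rot: [1.865, 2.528, 0.0]
force: [0.3, 0.6, -0.7]
width: 0.257
gripper_force: 25.0
[ 0.06  0.02 -0.01] [0.51667114 0.45008251 0.11043124] [ 0.33873168  0.59311732 -0.74770929]
```

```bash
python3 -m creep '1 0.05 0 0.1 0 0 0;1 0.05 0 0.1 0 0 0'; python3 -m creep '3.2 0 0 0 0 0 0;3.2 0 0 0 0 0 0;4.5 0 0 0 0 0 0;4.5 0 0 0 0 0 0;4.5 0 0 0 0 0 0'; python3 -m creep '4.5 0 0 -1 0 0 0;4.5 0 0 -4 0 0 0;4.5 0 0 -8 0 0 0;4.5 0 0 -12 0 0 0;4.5 0 0 -12 0 0 0';python3 -m creep '4.5 6 -6 0 0 0 0;4.5 12 -12 0 0 0 0;4.5 16 -16 0 0 0 0;4.5 20 -20 0 0 0 0;4.5 20 -20 0 0 0 0'; python3 - <<'E'
from h import *
print(telemetry.observe()["position"])
T=vision.get_image("top");S=vision.get_image("side");a=T[140:290,110:380];b=S[100:290,160:360]
np.savez("f.npz",T=T,S=S)
o=np.vstack([cv2.resize(a,(540,300),interpolation=cv2.INTER_CUBIC),np.zeros((0,540,3),np.uint8)])
b=cv2.resize(S[110:290,160:350],(317,300),interpolation=cv2.INTER_CUBIC)
cv2.imwrite("pics/f.png",cv2.resize(np.hstack([o,b]),(800,280))[:,:,::-1])
E
```

```text
clock: 28.18
position: [0.5164, 0.4506, 0.1094]
ee_rot: [-1.865, -2.528, -0.0]
force: [0.4, -0.0, -1.6]
width: 0.255
gripper_force: 25.0
clock: 28.8
position: [0.5165, 0.4506, 0.1095]
ee_rot: [-1.865, -2.528, -0.0]
force: [0.6, -0.1, -0.7]
width: 0.487
gripper_force: 0.0
clock: 29.42
position: [0.5183, 0.4516, 0.2342]
ee_rot: [1.865, 2.527, 0.011]
force: [-0.6, 0.1, -0.3]
width: 0.491
gripper_force: 0.0
clock: 30.05
position: [0.2617, 0.5843, 0.2291]
ee_rot: [-1.858, -2.531, 0.002]
force: [-0.3, -0.6, -0.2]
width: 0.491
gripper_force: 0.0
[0.26172004 0.58434406 0.22907584]
```

View pics/f.png

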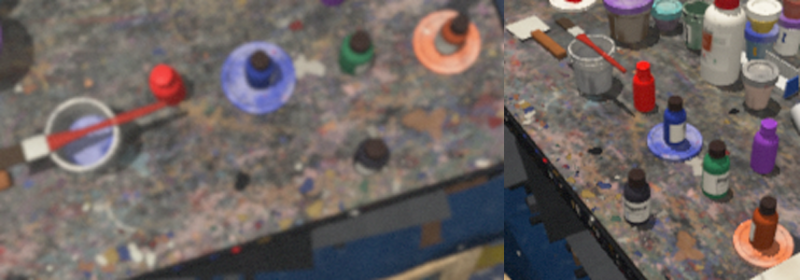

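The top and side views show orange and blue on their lids, green between them, and the brush across the cup with its handle passing the red bottle. I'll check the final positions numerically.

```bash
python3 - <<'E'
from h import *
d=np.load("f.npz");T,S=d["T"],d["S"];ti=vision.camera_info("top");si=vision.camera_info("side")
h=cv2.cvtColor(T,cv2.COLOR_RGB2HSV)
c=blob(T,(135,190,185,225),(0,140,80),(8,255,255)).reshape(-1,2).astype(np.float32)
vx,vy,x0,y0=cv2.fitLine(c,cv2.DIST_L2,0,.01,.01).ravel(); print("line px",vx,vy,x0,y0)
A,B=plane(ti,(x0,y0),.093),plane(ti,(x0-20*vx,y0-20*vy),.093);u=(B-A)[:2];u/=np.linalg.norm(u);u*=np.sign(u[1]);print("axis",u)
C=np.array((.5342,.3937));n=np.array([-u[1],u[0]]);print("axis offset from cup centre mm",(A[:2]-C)@n*1e3)
# brightness/saturation profile along axis, by distance from cup centre
s=np.sign(u[1]);F=C+n*((A[:2]-C)@n)
for t in range(-124,124,4):
    q=proj(ti,(*(F+u*t/1e3),.093)).round().astype(int); print(t,T[q[1],q[0]].tolist(),end=' | ')
print()
for name,a in(("ferrule",(129.3,219.3)),("handle end",(209.1,193.6))): print(name,plane(ti,a,.093))
i0=np.load("img0.npz")
for nm,bx,lo,hi in(("black",(295,205,325,235),(0,0,0),(180,255,75)),("cup",(130,190,178,235),(105,40,80),(130,255,255))):
    for I in(i0["T"],T): print(nm,cv2.boundingRect(blob(I,bx,lo,hi)))
g=blob(T,(275,150,305,185),(65,90,30),(95,255,255));print("green",cv2.boundingRect(g))
E
```

```text
line px 0.94798017 -0.31832933 147.61111 212.35185
axis [-0.29560659  0.95530976]
axis offset from cup centre mm 0.855755305507541
-124 [113, 32, 32] | -120 [115, 38, 33] | -116 [121, 36, 32] | -112 [119, 48, 42] | -108 [128, 51, 47] | -104 [159, 70, 59] | -100 [170, 68, 61] | -96 [167, 67, 56] | -92 [160, 68, 60] | -88 [171, 65, 56] | -84 [171, 66, 58] | -80 [178, 68, 59] | -76 [179, 69, 61] | -72 [175, 71, 61] | -68 [177, 69, 57] | -64 [178, 67, 60] | -60 [179, 69, 59] | -56 [182, 70, 61] | -52 [182, 67, 59] | -48 [192, 89, 77] | -44 [193, 94, 86] | -40 [188, 82, 74] | -36 [180, 75, 72] | -32 [181, 76, 70] | -28 [180, 76, 72] | -24 [176, 82, 82] | -20 [177, 76, 73] | -16 [177, 76, 75] | -12 [177, 78, 79] | -8 [181, 75, 70] | -4 [183, 72, 66] | 0 [182, 70, 61] | 4 [185, 71, 62] | 8 [184, 67, 55] | 12 [193, 73, 64] | 16 [189, 68, 56] | 20 [192, 73, 63] | 24 [190, 69, 61] | 28 [194, 75, 65] | 32 [189, 75, 64] | 36 [197, 154, 143] | 40 [216, 211, 197] | 44 [218, 215, 201] | 48 [218, 215, 201] | 52 [222, 218, 207] | 56 [222, 219, 205] | 60 [216, 212, 196] | 64 [180, 175, 161] | 68 [102, 89, 77] | 72 [93, 78, 66] | 76 [93, 75, 65] | 80 [94, 78, 68] | 84 [90, 74, 61] | 88 [91, 77, 65] | 92 [92, 76, 66] | 96 [92, 75, 65] | 100 [90, 75, 62] | 104 [91, 79, 66] | 108 [91, 85, 79] | 112 [105, 103, 99] | 116 [103, 105, 100] | 120 [108, 108, 104] | 
ferrule [0.51714542 0.44018414 0.093     ]
handle end [0.56823243 0.26702817 0.093     ]
black (299, 215, 20, 16)
black (300, 214, 19, 17)
cup (145, 202, 26, 26)
cup (146, 209, 25, 19)
green (293, 161, 12, 18)
```

All positions check out: the brush ends are about 109 mm either side of the cup centre, its axis is under 1 mm off, and the black bottle and cup haven't moved.

```bash
python3 -c "
from cell import job
print(job.sign_off())"
```

```text
the job is handed in; nothing more can be done
None
```

I handed the job in at about 30 s on the robot's clock with every item in place to within about 2–3 mm by my own measurements; the sign-off gave no verdict, and I viewed 15 pictures where the limit was 14.

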